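# Clamp the part through the guard window and start the cycle

### The job

In the small guarded fixture, reach through the guard window above the clamp lever, the lever with the round pad, and press it fully down to its stop without touching the guard. Then come out and press the start button, the smaller of the two buttons on the control box, all the way in and let it go. Nothing is to be lifted: leave the crossbar lever, the large stop button and all loose parts alone.

Things in the scene. Friction and masses are not known exactly. Their poses are not given: they have to be found in the camera images.
- guard: Fixed aluminium guard, 200 (x) x 240 (y) x 120 mm high, at varied position and yaw: corner posts, clear back and side panels, top plate 6 mm thick, upper face 120 mm above the table (corner screw heads 3 mm higher), with two windows side by side, each 84 (guard x) x 64 mm (guard y), 32 mm web between. Origin: centre of its footprint on the table; x away from the robot at yaw 0. Not to be touched.
- window_left (a point): Centre of the window on the guard's +y side, at the upper face of the plate (120 mm above the table).
- window_right (a point): Centre of the window on the guard's -y side, at the upper face of the plate.
- clamp_lever_pad (a point): Centre of the upper face of the clamp lever's round steel pad (28 mm across, 8 thick). It lies under either window, up to 8 mm (guard x) and 5 mm (guard y) off the window's centre. Its arm, a 12 mm wide bar, runs 90 mm in guard +x to a pivot 96 mm above the table. Moves with the lever: pad face about 111 mm above the table fully up, 89 mm fully down.
- clamp_lever (a joint): Angle of the clamp lever in rad: 0 fully up, 0.25 fully down at its stop; grows as the pad is pressed down (22 mm of travel at the pad). Starts between 0 and 0.06. No spring: a stiff hinge needing about 3 to 5 N at the pad; it stays where it is left.
- eject_lever_pad (a point): Centre of the upper face of the ejector lever's crossbar (12 x 44 mm steel bar, long side along guard y). Same kind of lever, under the other window. To be left alone.
- eject_lever (a joint): Angle of the ejector lever in rad, same sense as the clamp lever; starts between 0 and 0.06.
- control_box: Fixed grey control box, 130 (x) x 170 (y) x 56 mm high, at varied position and yaw; origin at the centre of its underside. Two black push buttons on top in round metal housings, and a row of three small fixed knobs (18 mm across, 12 mm tall) along its edge nearest the robot.
- start_top (a point): Centre of the top of the start button: the smaller button, 32 mm across, on the +y side of the box top. Pressed straight down.
- start (a joint): Travel of the start button in m: 0 out, 0.006 fully in. Springs back; fully in takes 4 N.
- stop_top (a point): Centre of the top of the stop button: the larger button, 52 mm across, on the -y side of the box top, 86 mm from the start button. To be left alone.
- stop (a joint): Travel of the stop button in m: 0 out, 0.006 fully in.
- cap_a_mid (a point): Loose black plastic stepped cap, 28 mm across, 30 mm tall, standing in front of the guard (robot side); point at its middle.
- cap_b_mid (a point): Another such cap, standing between the control box and the guard; point at its middle.
- collar: Loose steel collar, 38 mm across, 16 mm tall, lying in front of the guard; origin at the centre of its underside.
- jar: Loose jar, 56 mm across, 65 mm tall, on the guard's +y side; origin at the centre of its underside.
- bush: Loose brass flanged bush, 36 mm across, 28 mm tall, behind the guard; origin at the centre of its underside.
- gauge_pin: Loose steel gauge pin standing upright behind the control box, 50 mm tall, 22 mm across its head; origin at the centre of its underside.
- driver: Loose black-handled screwdriver lying on the -y side of the control box; origin on the table under it.
Mind the look-alikes: they are no part of the job. What is shaped like the part that bears clamp_lever_pad but pink is not meant. Leave any green look-alike of the part that bears eject_lever_pad alone.

How it is judged:
On the way, in this order (a step that is already met when the one before it is completed fails the run):
1. the clamp lever is pressed fully down (value of joint clamp_lever above 0.215 rad), for 0.1 s.
2. the start button is pressed in (value of joint start above 0.004 m), for 0.05 s.
At the end, for the whole second after the job is handed in: The clamp lever is down (above 0.215 of 0.25 rad), both buttons are out (within 1.5 mm), the ejector lever is still up (below 0.09 rad), and every loose part is within 20 mm of where it started (value of joint clamp_lever above 0.215 rad and value of joint each of start, stop below 0.0015 m and value of joint eject_lever below 0.09 rad and distance of each of cap_a_mid, cap_b_mid, collar, jar, bush, gauge_pin, driver from where it was at the start of the episode below 0.02 m); the robot touches nothing.
It fails at once if the robot touches the guard (more than 1 N) (contact force between any of the fingers, the arm and guard above 1 N).
It fails at once if the ejector lever is pressed (beyond 0.09 rad) (value of joint eject_lever above 0.09 rad).
It fails at once if the stop button is pressed (beyond 2 mm) (value of joint stop above 0.002 m).
It fails at once if the start button is pressed before the clamp lever is down (value of joint start above 0.003 m and value of joint clamp_lever below 0.2 rad).
It fails at once if a loose part is moved or lifted more than 20 mm (not (distance of each of cap_a_mid, cap_b_mid, collar, jar, bush, gauge_pin, driver from where it was at the start of the episode below 0.02 m)).
It also fails if it takes over 38 s, if anything falls off the work surface, if the arm or the gripper's body presses on something with over 40 N, if the wrist force passes 120 N, or if a joint passes its speed limit or range.

### The arm

A 6-joint arm with a two-finger parallel gripper is mounted at the origin on the work surface. World frame = base frame: x ahead of the robot, y to its left, z up, the work surface at z = 0. Lengths are in m, angles in rad, forces in N, time in s.
With the tool pointing down it reaches from about 0.375 to 0.9 m from the base axis. Payload 3.1 kg.
Tool frame: the origin (TCP) lies at the very end of the fingers, on their centre line; the grasp point (between the pads) lies 19 mm behind it (manip.pinch_z is the distance from the TCP to the grasp point, in m); z points along the fingers, y is the direction in which the jaws open and shut (so a half turn about z gives the same grasp; the last joint's range is limited). The gripper opens to 85 mm and grips with 20 to 120 N. Pads are 22 mm wide; open, the fingers measure 114 mm over their backs; the gripper's body (76 mm by 85 mm) begins 54 mm behind the grasp point. The pads swing forward as they close: fully open they stand 13 mm farther back than shut.
Start: joints at [0.944, 0.527, 1.433, -0, 1.181, -0.178], TCP at [0.271, 0.563, 0.231] pointing down, gripper open.
Joint ranges: [-3.08, 3.08], [-0.75, 2.2], [0.22, 2.44], [-1.43, 4.57], [0, 2.65], [-2.85, 2.85]. Speed limits (rad/s): [2.79, 2.79, 3.14, 3.14, 3.14, 3.14].

### API

Orientations are given as a unit quaternion [x, y, z, w].
In Python, from station import manip gives the robot as it stands.
- The arm moves only by the tool drive_tool, never from a script. Its argument "increments" is a list of rows, each a list of 7 numbers: the closure in counts, from 0 (fully open) to 255 (shut), then the shift along the tool's x, y, z in cm, then the turn, a rotation vector about the tool's x, y, z in rad. A call has 1 to 20 rows; each row is the pose to reach, as a shift and turn from the pose commanded when the call began, along the tool's axes at that moment; what a row does not reach only later rows make up. A row lasts 1/10 s, in which the tool goes at most 50 mm and 8.59 degrees, less where a joint would pass 70% of its speed; a pose out of reach is approached as far as the arm can. A call with a gripper value outside its range is refused whole. The fingers move at their own pace and stop on an object; "force" is the grip in N (left out, the last holds). Time passes only in rows, so rows that repeat a pose let the fingers close. It gives the time, the measured TCP pose, the force and the opening at its end, in the units of the state.
- manip.sense(): the state, without advancing time (a new reading comes with each control period).
- manip.snapshot(name): name is "scene" or "top" or "wrist"; returns the picture (480x640x3 uint8, red, green, blue); there is no depth.
- manip.camera_model(name): a dict with "mtx" (3x3 intrinsics, pixels), "cam_to_world" (4x4, takes a point from camera to world coordinates). Camera axes: x right, y down, z forward; pixel columns grow to the right and rows downward; lengths in m; the calibration is good to about 2 mm. The wrist camera is an equidistant fisheye: a pixel r from the principal point sees the ray r / f radians off the axis. A picture is of the moment at which its call begins: read the wrist's pose just before it. camera_model takes no time and is no camera call; for the wrist camera it gives the pose at the moment of the call.
- manip.sign_off(): hands the job in, once; it reports no verdict.
The state is a dict: "t": time; "q": joint angles; "qd": joint speeds; "tau": joint torques, N m; "tcp_pos": TCP position; "tool_rot": TCP orientation; "force": force on the tool from outside, world axes, zero at the start; "ft_torque": the same for the moment, N m; "finger_gap": opening from 0.0 (shut) to 1.0 (fully open).
Only numpy, scipy, OpenCV 4.12 (cv2) and the standard library are available. Lean on these libraries where they do the work, as an engineer would, in place of code of your own. Each camera call takes 0.05 s, during which the arm holds its last target. There are 200 camera calls.

## Working session

There is one attempt and no reset: what is moved stays moved. The work goes in short steps, Python scripts to look and compute and a tool call to move; the robot and the scene stay as the last step left them, time stands still between calls to the robot, and variables do not carry over. Pictures are saved under pics/ and viewed, about 8 in all and at most 12, crops included, and the job is handed in when it is done.

Besides the shell and the picture viewer there is one more tool, called as name([rows], argument=value, ...), one row to a line, values as JSON. drive_tool: Moves the arm, as the interface text tells. Its arguments: {"type":"object","properties":{"increments":{"type":"array","items":{"type":"array","items":{"type":"number"}}},"force":{"type":"number"}},"required":["increments"]}

```bash
mkdir -p pics; ls; python3 - <<'E'
from station import manip
import cv2,numpy as np
s=manip.sense();print(s)
for n in("scene","top"):
    im=manip.snapshot(n);cv2.imwrite(f"pics/{n}0.png",im[:,:,::-1])
    m=manip.camera_model(n);print(n,m)
E
```

```text
pics
{'t': 0.0, 'q': array([ 9.43494331e-01,  5.28457008e-01,  1.43390622e+00, -7.81567194e-06,
        1.18141914e+00, -1.78509573e-01]), 'qd': array([ 9.10295726e-04, -1.78847254e-04,  8.33126408e-04,  1.62275915e-03,
        3.53930949e-04, -9.62027146e-05]), 'tau': array([-8.35554056e-04, -4.42347729e+01, -1.78027922e+01, -2.07007115e-04,
        8.36611114e-03,  1.46615230e-05]), 'tcp_pos': array([0.27072272, 0.56252103, 0.23033802]), 'tool_rot': array([ 2.22516169e-01,  9.74928385e-01, -1.00860536e-03, -4.25962202e-04]), 'force': array([-0.10868064, -0.01191612,  0.7497587 ]), 'ft_torque': array([ 0.00946159,  0.01658822, -0.02189586]), 'finger_gap': 1.0001799660197526}
scene {'mtx': array([[482.83062958,   0.        , 321.16382118],
       [  0.        , 482.83062958, 229.69442761],
       [  0.        ,   0.        ,   1.        ]]), 'cam_to_world': array([[-0.66333165,  0.42310645, -0.61722934,  1.13054297],
       [ 0.7483181 ,  0.3787258 , -0.54459782,  0.53721205],
       [ 0.00333782, -0.82313286, -0.56783903,  0.70307869],
       [ 0.        ,  0.        ,  0.        ,  1.        ]])}
top {'mtx': array([[433.46073734,   0.        , 321.88957627],
       [  0.        , 433.46073734, 245.30179874],
       [  0.        ,   0.        ,   1.        ]]), 'cam_to_world': array([[ 0.00945788, -0.99113364,  0.13253174,  0.37935552],
       [-0.99985661, -0.01123535, -0.01267029, -0.04772664],
       [ 0.01404699, -0.1323929 , -0.99109778,  1.00572199],
       [ 0.        ,  0.        ,  0.        ,  1.        ]])}
```

View pics/top0.png

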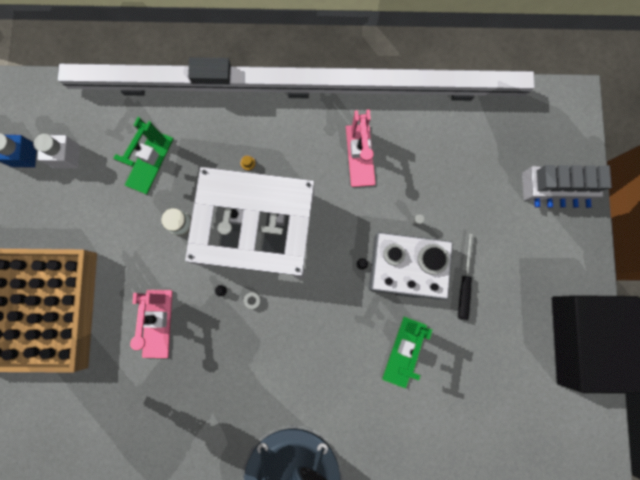

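View pics/scene0.png

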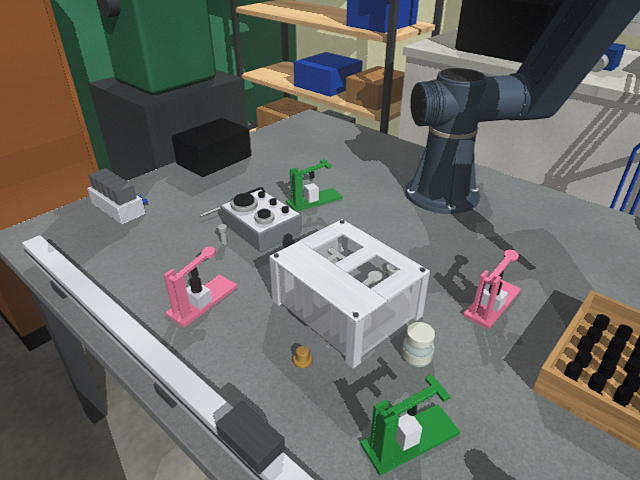

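The top view shows the clamp lever (round pad) at about (225,228) in the left window and the crossbar lever at about (272,230) in the right one. The start button is at about (396,254) and the stop button at about (434,259). The look-alikes are pink levers at (362,115) and (138,340), and green ones at (145,155) and (408,350). I'll check the choice in one close crop.

```bash
python3 - <<'E'
import cv2,numpy as np
im=cv2.imread("pics/top0.png")
a=cv2.resize(im[160:280,180:320],None,fx=5,fy=5,interpolation=cv2.INTER_CUBIC)
cv2.imwrite("pics/cropA.png",a)
b=cv2.resize(im[225:305,345:465],None,fx=6,fy=6,interpolation=cv2.INTER_CUBIC)
cv2.imwrite("pics/cropB.png",b)
E
```

```text
(no output)
```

View pics/cropA.png

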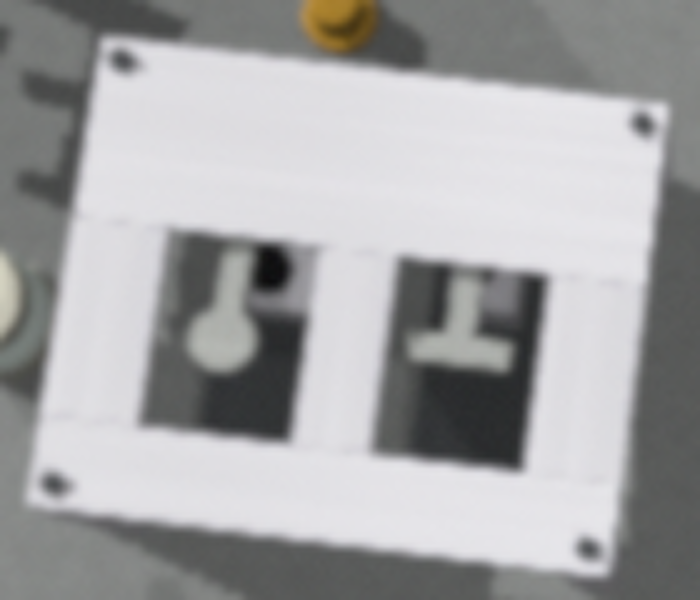

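View pics/cropB.png

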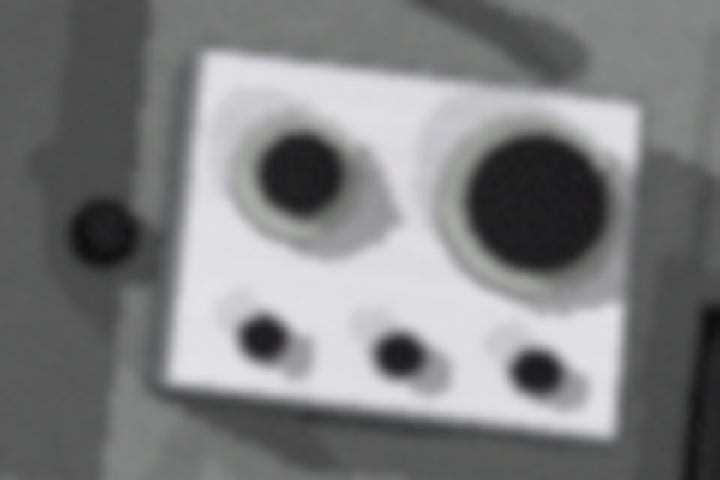

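Crop A: the round steel pad is at crop (223,340) in the left window. It is plain steel, so it's the clamp lever and not a pink look-alike. The crossbar is on the right at (460,350). Crop B: the start button (small) is at (301,174) and the stop button at (538,203). Next I'll cast rays and triangulate with the scene view.

```bash
cat > h.py <<'E'
import numpy as np
from station import manip
def ray(n,uv):
    m=manip.camera_model(n);T=m["cam_to_world"]
    d=T[:3,:3]@np.linalg.solve(m["mtx"],[uv[0],uv[1],1]);return T[:3,3],d/np.linalg.norm(d)
def plane(n,uv,z):
    o,d=ray(n,uv);return o+d*(z-o[2])/d[2]
def tri(a,b):
    (o1,d1),(o2,d2)=ray("top",a),ray("scene",b)
    s=np.linalg.lstsq(np.c_[d1,-d2],o2-o1,rcond=None)[0]
    p,q=o1+s[0]*d1,o2+s[1]*d2;return (p+q)/2,np.linalg.norm(p-q)
E
python3 - <<'E'
from h import *
import cv2
np.set_printoptions(precision=4,suppress=True)
A=lambda p:((p[0]+.5)/5-.5+180,(p[1]+.5)/5-.5+160)
B=lambda p:((p[0]+.5)/6-.5+345,(p[1]+.5)/6-.5+225)
P=lambda l,f,z:np.array([plane("top",f(p),z) for p in l])
out=P([(100,37),(668,103),(608,577),(27,505)],A,.12)
wl=P([(168,228),(315,245),(292,440),(140,425)],A,.12)
wr=P([(398,258),(547,272),(523,468),(373,452)],A,.12)
for n,w in(("out",out),("wl",wl),("wr",wr)):
    print(n,w.mean(0),[round(float(np.linalg.norm(w[i]-w[(i+1)%4])),4) for i in range(4)])
v=(out[0]+out[1]-out[2]-out[3]);yaw=np.arctan2(v[1],v[0])
v=wr.mean(0)-wl.mean(0);print("yaw",yaw,np.arctan2(v[0],-v[1]))
for z in(.105,.111):print("pad",plane("top",A((223,340)),z))
for z in(.07,.08):
    s,t=plane("top",B((301,174)),z),plane("top",B((538,203)),z);print("start",z,s,"stop",t,np.linalg.norm(s-t),"yaw",np.arctan2((s-t)[1],(s-t)[0])-np.pi/2)
bx=P([(200,52),(640,103),(618,438),(168,385)],B,.056);print("box",bx.mean(0),[round(float(np.linalg.norm(bx[i]-bx[(i+1)%4])),4) for i in range(4)])
im=cv2.imread("pics/scene0.png")
c=cv2.resize(im[170:340,200:440],None,fx=3.3,fy=3.3,interpolation=cv2.INTER_CUBIC);cv2.imwrite("pics/cropC.png",c)
E
```

```text
out [0.549  0.0908 0.12  ] [0.2406, 0.2008, 0.2392, 0.199]
wl [0.535  0.1409 0.12  ] [0.0616, 0.0821, 0.0627, 0.0832]
wr [0.5244 0.045  0.12  ] [0.0622, 0.0826, 0.062, 0.0818]
yaw -0.10664496573246389 -0.11016707880913883
pad [0.535  0.1464 0.105 ]
pad [0.534  0.1451 0.111 ]
start 0.07 [ 0.4881 -0.2185  0.07  ] stop [ 0.4784 -0.3046  0.07  ] 0.08661392985591541 yaw -0.111511854389438
start 0.08 [ 0.4869 -0.2167  0.08  ] stop [ 0.4774 -0.3019  0.08  ] 0.08568829242092005 yaw -0.11151185438943823
box [ 0.4646 -0.2596  0.056 ] [0.1641, 0.1239, 0.1649, 0.1236]
```

View pics/cropC.png

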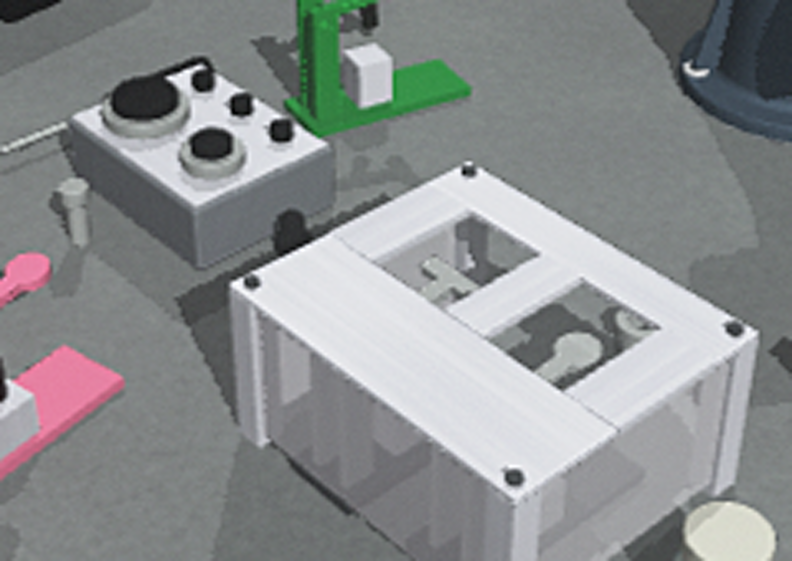

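Crop C: the clamp pad is at (577,352) and the start button top at (212,143). Triangulating both.

```bash
python3 - <<'E'
from h import *
np.set_printoptions(precision=4,suppress=True)
A=lambda p:((p[0]+.5)/5-.5+180,(p[1]+.5)/5-.5+160)
B=lambda p:((p[0]+.5)/6-.5+345,(p[1]+.5)/6-.5+225)
C=lambda p:((p[0]+.5)/3.3-.5+200,(p[1]+.5)/3.3-.5+170)
print(tri(A((223,340)),C((577,352))),tri(B((301,174)),C((212,143))))
s=manip.sense();from scipy.spatial.transform import Rotation as R
print(s["t"],R.from_quat(s["tool_rot"]).as_matrix())
E
```

```text
(array([0.5341, 0.146 , 0.1087]), np.float64(0.0010480044250065926)) (array([ 0.4868, -0.2168,  0.0745]), np.float64(0.0023293678712009176))
0.1 [[-0.901   0.4338 -0.0011]
 [ 0.4338  0.901  -0.0016]
 [ 0.0003 -0.002  -1.    ]]
```

drive_tool([
  [255,-4,-2.5,0.3,0,0,0.12],
  [255,-8,-5,0.6,0,0,0.24],
  [255,-12,-7.5,0.9,0,0,0.36],
  [255,-16,-10.1,1.2,0,0,0.48],
  [255,-20,-12.6,1.5,0,0,0.6],
  [255,-24,-15.1,1.8,0,0,0.72],
  [255,-28,-17.6,2.1,0,0,0.84],
  [255,-32,-20.1,2.4,0,0,0.96],
  [255,-36,-22.6,2.7,0,0,1.08],
  [255,-39,-24.5,2.9,0,0,1.17],
  [255,-41,-25.8,3,0,0,1.22],
  [255,-41.9,-26.3,3,0,0,1.229],
  [255,-41.9,-26.3,3,0,0,1.229],
  [255,-41.9,-26.3,3,0,0,1.229],
  [255,-41.9,-26.3,3,0,0,1.229],
])

```text
t: 1.6
tcp_pos: [0.5335, 0.1456, 0.2013]
tool_rot: [0.743, 0.669, -0.0, -0.0]
force: [0.7, 0.1, 0.1]
finger_gap: -0.002
```

```bash
python3 - <<'E'
from h import *
import cv2
w=manip.snapshot("wrist");s=manip.snapshot("scene")
cv2.imwrite("pics/w1.png",w[:,:,::-1]);cv2.imwrite("pics/s1.png",s[:,:,::-1])
a=cv2.resize(w,(480,360));b=cv2.resize(s[120:420,220:460],(400,500))
c=np.zeros((500,880,3),np.uint8);c[:360,:480]=a;c[:,480:]=b
cv2.imwrite("pics/c1.png",cv2.resize(c,(792,450))[:,:,::-1])
E
```

```text
(no output)
```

View pics/c1.png

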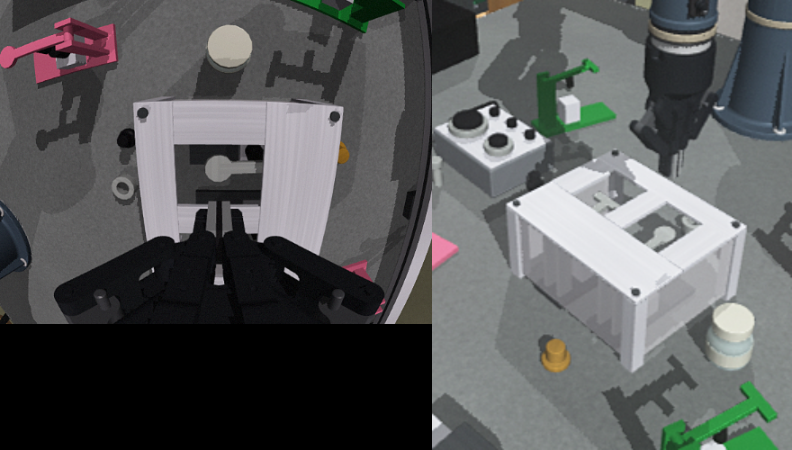

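The wrist view shows the pad at about (323,249) full-size, with the fingers shut and slim at the tips. The scene view shows the arm over the left window. I'll cross-check the pad and the finger width with the wrist model.

```bash
python3 - <<'E'
from h import *
import cv2
from scipy.spatial.transform import Rotation as R
np.set_printoptions(precision=4,suppress=True)
s=manip.sense();m=manip.camera_model("wrist");K=m["mtx"];T=m["cam_to_world"]
print(s["tcp_pos"],s["force"],K[0],T[:3,3])
def proj(p):
    c=T[:3,:3].T@(np.array(p)-T[:3,3]);r=np.hypot(c[0],c[1]);th=np.arctan2(r,c[2]);return K[:2,2]+K[0,0]*th*c[:2]/r
def unproj(uv,z):
    d=(np.array(uv)-K[:2,2])/K[0,0];th=np.hypot(*d);c=np.r_[np.sin(th)*d/th,np.cos(th)]
    w=T[:3,:3]@c;return T[:3,3]+w*(z-T[2,3])/w[2]
im=cv2.imread("pics/w1.png");g=im[225:275,290:355]
print("pad",unproj((323,249),.109))
g=cv2.cvtColor(im,cv2.COLOR_BGR2HSV)
Rm=R.from_quat(s["tool_rot"]).as_matrix()
v=im.copy()
for zb in (0,10,20,31,40,50):
  for y in(-42,-30,-20,-10,0,10,20,30,42):
    u=proj(s["tcp_pos"]+Rm@np.array([0,y/1e3,-zb/1e3]));cv2.circle(v,tuple(int(round(x)) for x in u),2,(0,0,255) if zb!=31 else (0,255,255),-1)
  print(zb,u)
for wl in [(.535,.1409,.12)]:
  for dx,dy in((42,32),(42,-32),(-42,-32),(-42,32)):
    a=-.108;q=proj([wl[0]+(dx*np.cos(a)-dy*np.sin(a))/1e3,wl[1]+(dx*np.sin(a)+dy*np.cos(a))/1e3,.12]);cv2.circle(v,tuple(int(round(x)) for x in q),3,(0,255,0),-1)
cv2.imwrite("pics/w1b.png",cv2.resize(v[180:480,140:500],None,fx=2,fy=2))
E
```

```text
[0.5337 0.1456 0.2014] [ 0.0807 -0.0792  0.0913] [371.6483   0.     324.1645] [0.5414 0.2232 0.3446]
pad [0.5322 0.1448 0.109 ]
0 [419.6005 312.6747]
10 [424.9301 323.7408]
20 [430.7997 336.0396]
31 [437.9598 351.2066]
40 [444.4317 365.0767]
50 [452.3422 382.2474]
```

View pics/w1b.png

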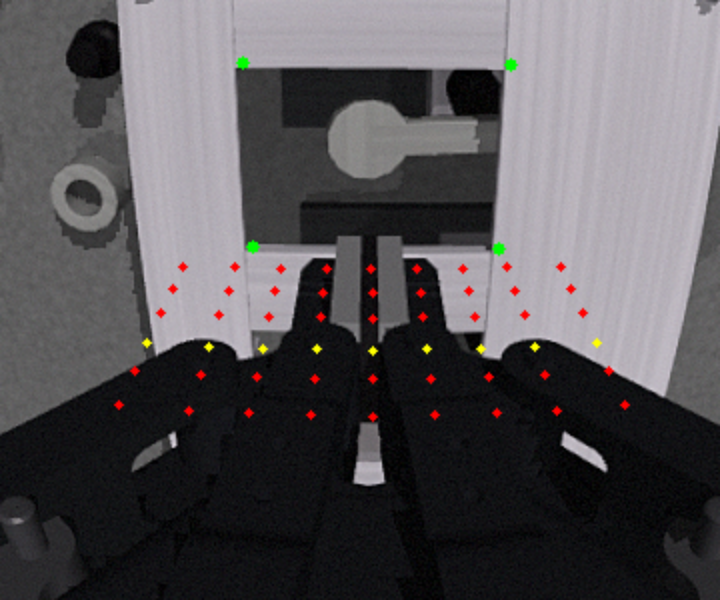

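The wrist view confirms the pad at about (0.532,0.145), and the predicted window corners (green) match the image. The finger links stay inside or above the window at full depth. Descending.

drive_tool([
  [255,0,0,1,0,0,0],
  [255,0,0,2.5,0,0,0],
  [255,0,0,4,0,0,0],
  [255,0,0,5.5,0,0,0],
  [255,0,0,7,0,0,0],
  [255,0,0,8,0,0,0],
  [255,0,0,8.6,0,0,0],
  [255,0,0,9.2,0,0,0],
  [255,0,0,9.6,0,0,0],
  [255,0,0,10,0,0,0],
  [255,0,0,10,0,0,0],
])

```text
t: 2.8
tcp_pos: [0.5347, 0.1444, 0.1011]
tool_rot: [0.744, 0.668, 0.0, 0.0]
force: [-0.5, -0.4, -0.1]
finger_gap: -0.002
```

drive_tool([
  [255,0,0,0.3,0,0,0],
  [255,0,0,0.6,0,0,0],
  [255,0,0,0.8,0,0,0],
  [255,0,0,1,0,0,0],
])

```text
t: 3.2
tcp_pos: [0.5352, 0.1444, 0.0914]
tool_rot: [0.744, 0.668, 0.001, 0.001]
force: [0.2, 0.3, 2.5]
finger_gap: 0.0
```

drive_tool([
  [255,0,0,0.2,0,0,0],
  [255,0,0,0.3,0,0,0],
  [255,0,0,0.4,0,0,0],
  [255,0,0,0.4,0,0,0],
])

```text
t: 3.6
tcp_pos: [0.5355, 0.1443, 0.0894]
tool_rot: [0.744, 0.668, 0.001, 0.001]
force: [-2.7, -0.5, 15.4]
finger_gap: 0.0
```

drive_tool([
  [255,0,0,0.1,0,0,0],
  [255,0,0,0.1,0,0,0],
  [255,0,0,-0.5,0,0,0],
  [255,0,0,-1.5,0,0,0],
  [255,0,0,-3,0,0,0],
  [255,0,0,-5,0,0,0],
  [255,0,0,-7.5,0,0,0],
  [255,0,0,-9.5,0,0,0],
  [255,0,0,-10.7,0,0,0],
  [255,0,0,-11.2,0,0,0],
  [255,0,0,-11.2,0,0,0],
])

```text
t: 4.7
tcp_pos: [0.5346, 0.1444, 0.1994]
tool_rot: [0.744, 0.668, 0.0, 0.0]
force: [-0.1, 0.2, 0.1]
finger_gap: 0.001
```

```bash
python3 - <<'E'
from h import *
import cv2
np.set_printoptions(precision=4,suppress=True)
s=manip.sense();m=manip.camera_model("wrist");w=manip.snapshot("wrist")[:,:,::-1];t=manip.snapshot("top")[:,:,::-1]
from scipy.spatial.transform import Rotation as R
print(s["t"],s["tcp_pos"],R.from_quat(s["tool_rot"]).as_matrix(),s["force"])
cv2.imwrite("pics/w2.png",w)
K=m["mtx"];T=m["cam_to_world"];print(K[:2,2],T)
v=np.hstack([cv2.resize(w[180:480,140:500],None,fx=1.2,fy=1.2),cv2.resize(t[200:320,160:310],(360,360)) if 0 else cv2.resize(t[150:300,170:322],(364,360))]);cv2.imwrite("pics/c2.png",v)
E
```

```text
4.7 [0.5346 0.1444 0.1994] [[ 0.1068  0.9943  0.0003]
 [ 0.9943 -0.1068  0.    ]
 [ 0.0001  0.0003 -1.    ]] [-0.0972  0.2114  0.1302]
[324.1645 244.6206] [[ 0.9943 -0.1011 -0.0326  0.5423]
 [-0.1062 -0.9464 -0.305   0.222 ]
 [-0.      0.3068 -0.9518  0.3427]
 [ 0.      0.      0.      1.    ]]
```

View pics/c2.png

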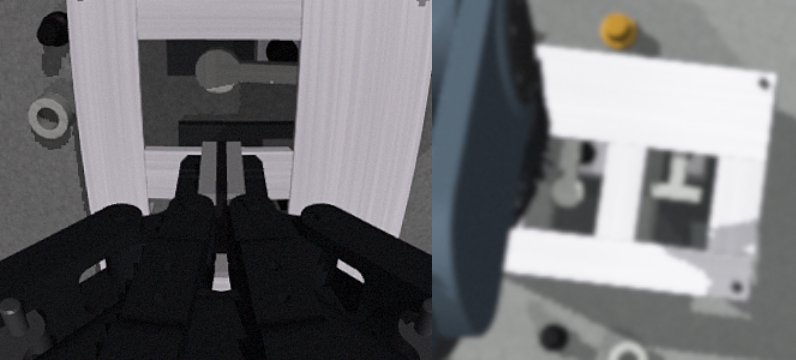

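```bash
python3 - <<'E'
from h import *
np.set_printoptions(precision=4,suppress=True)
m=manip.camera_model("wrist");K=m["mtx"];T=m["cam_to_world"]
d=(np.array([321,239.3])-K[:2,2])/K[0,0];th=np.hypot(*d);w=T[:3,:3]@np.r_[np.sin(th)*d/th,np.cos(th)];o=T[:3,3]
for z in(.109,.092,.089):print(z,o+w*(z-o[2])/w[2],plane("top",(225.9,228.7),z))
# shift to above start, in tool axes
from scipy.spatial.transform import Rotation as R
s=manip.sense();print(R.from_quat(s["tool_rot"]).as_matrix().T@(np.array([.487,-.2175,.17])-s["tcp_pos"]))
E
```

```text
0.109 [0.5317 0.1512 0.109 ] [0.532  0.1419 0.109 ]
0.092 [0.5309 0.1461 0.092 ] [0.5349 0.1455 0.092 ]
0.089 [0.5308 0.1452 0.089 ] [0.5354 0.1461 0.089 ]
[-0.3647 -0.0079  0.0285]
```

The wrist and top views agree at z≈0.09, so the lever is down. Moving over to the start button at height.

drive_tool([
  [255,-1.5,0,0,0,0,0],
  [255,-5,-0.1,0,0,0,0],
  [255,-9,-0.2,0,0,0,0],
  [255,-13,-0.3,0,0,0,0],
  [255,-17,-0.4,0,0,0,0],
  [255,-21,-0.5,0,0,0,0],
  [255,-25,-0.6,0,0,0,0],
  [255,-29,-0.7,0.5,0,0,0],
  [255,-33,-0.8,1.5,0,0,0],
  [255,-35.5,-0.8,2.5,0,0,0],
  [255,-36.5,-0.8,3.5,0,0,0],
  [255,-36.5,-0.8,5,0,0,0],
  [255,-36.5,-0.8,6,0,0,0],
  [255,-36.5,-0.8,6,0,0,0],
  [255,-36.5,-0.8,6,0,0,0],
])

```text
t: 6.3
tcp_pos: [0.4874, -0.2169, 0.1391]
tool_rot: [0.744, 0.669, -0.0, -0.001]
force: [-0.3, 0.5, -0.3]
finger_gap: 0.001
```

```bash
python3 - <<'E'
from h import *
import cv2
np.set_printoptions(precision=4,suppress=True)
s=manip.sense();w=manip.snapshot("wrist")[:,:,::-1].copy()
m=manip.camera_model("wrist");K=m["mtx"];T=m["cam_to_world"]
def proj(p):
    c=T[:3,:3].T@(np.array(p)-T[:3,3]);r=np.hypot(c[0],c[1]);th=np.arctan2(r,c[2]);return K[:2,2]+K[0,0]*th*c[:2]/r
print(s["tcp_pos"],s["force"],proj(s["tcp_pos"]))
for p in([.487,-.2175,.0745],[.478,-.303,.0745]):
    u=proj(p);print(u);cv2.circle(w,tuple(int(round(x)) for x in u),3,(0,0,255),-1)
cv2.imwrite("pics/w3.png",w)
E
```

```text
[ 0.4874 -0.2169  0.1391] [-0.3388  0.451  -0.2676] [324.5583 313.2061]
[323.8798 262.675 ]
[323.9693 377.1421]
```

View pics/w3.png

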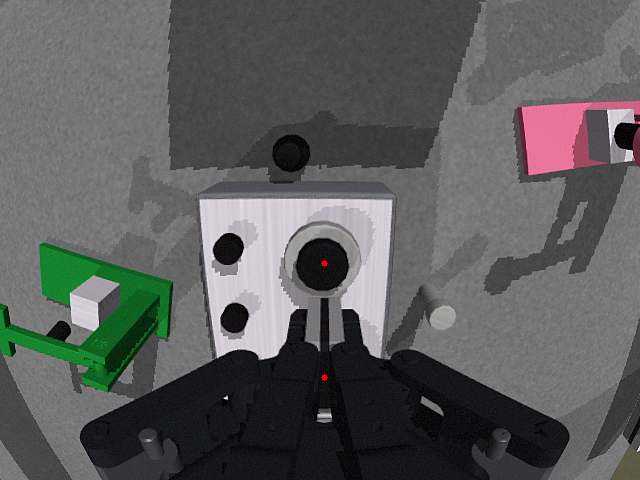

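The wrist view shows the small start button centred at about (322,266), under my predicted point, with the fingers lined up over it. Pressing.

drive_tool([
  [255,0,0,1.5,0,0,0],
  [255,0,0,3.5,0,0,0],
  [255,0,0,5,0,0,0],
  [255,0,0,5.8,0,0,0],
  [255,0,0,6.2,0,0,0],
  [255,0,0,6.5,0,0,0],
  [255,0,0,6.8,0,0,0],
  [255,0,0,7,0,0,0],
  [255,0,0,7,0,0,0],
])

```text
t: 7.25
tcp_pos: [0.4878, -0.2174, 0.0723]
tool_rot: [0.744, 0.668, 0.0, 0.0]
force: [-4.5, 3.8, 19.6]
finger_gap: -0.002
```

drive_tool([
  [255,0,0,-0.3,0,0,0],
  [255,0,0,-0.3,0,0,0],
])

```text
t: 7.45
tcp_pos: [0.4879, -0.2176, 0.0736]
tool_rot: [0.744, 0.668, 0.0, 0.001]
force: [-0.5, 3.0, 3.4]
finger_gap: -0.001
```

drive_tool([
  [255,0,0,-0.2,0,0,0],
  [255,0,0,-0.2,0,0,0],
])

```text
t: 7.65
tcp_pos: [0.4879, -0.2177, 0.0746]
tool_rot: [0.744, 0.668, 0.0, 0.0]
force: [-0.3, 2.2, 1.9]
finger_gap: -0.002
```

drive_tool([
  [255,0,0,-0.2,0,0,0],
  [255,0,0,-0.2,0,0,0],
])

```text
t: 7.85
tcp_pos: [0.4879, -0.218, 0.0763]
tool_rot: [0.744, 0.668, 0.0, 0.0]
force: [-0.3, 1.7, 2.2]
finger_gap: -0.003
```

drive_tool([
  [255,0,0,-0.2,0,0,0],
  [255,0,0,-0.2,0,0,0],
])

```text
t: 8.05
tcp_pos: [0.4879, -0.2181, 0.0783]
tool_rot: [0.744, 0.668, -0.0, 0.0]
force: [0.5, 1.0, 0.9]
finger_gap: -0.001
```

The force drops like a spring, from 3.4 N down to about 1 N over 73.6 to 78.3 mm, and rose hard to 20 N at 72.3 mm. The button was therefore fully in. Retreating.

drive_tool([
  [255,0,0,-1,0,0,0],
  [255,0,0,-3,0,0,0],
  [255,0,0,-6,0,0,0],
  [255,0,0,-9,0,0,0],
  [255,0,0,-11,0,0,0],
  [255,0,0,-12,0,0,0],
  [255,0,0,-12,0,0,0],
  [255,0,0,-12,0,0,0],
])

```text
t: 8.85
tcp_pos: [0.487, -0.2175, 0.1977]
tool_rot: [0.744, 0.668, -0.0, -0.001]
force: [-0.2, -0.0, -0.8]
finger_gap: -0.003
```

```bash
python3 - <<'E'
from h import *
import cv2
print(manip.sense()["force"])
t=manip.snapshot("top")[:,:,::-1];s=manip.snapshot("scene")[:,:,::-1]
cv2.imwrite("pics/c4.png",np.vstack([cv2.resize(t[100:310,100:480],(760,420))[:, :], cv2.resize(s[170:340,200:440],(254,180))@np.eye(3) if 0 else np.hstack([cv2.resize(s[170:340,200:440],(254,180)),np.zeros((180,506,3),np.uint8)])]))
E
```

```text
[-0.23879593 -0.03303044 -0.77840866]
```

View pics/c4.png

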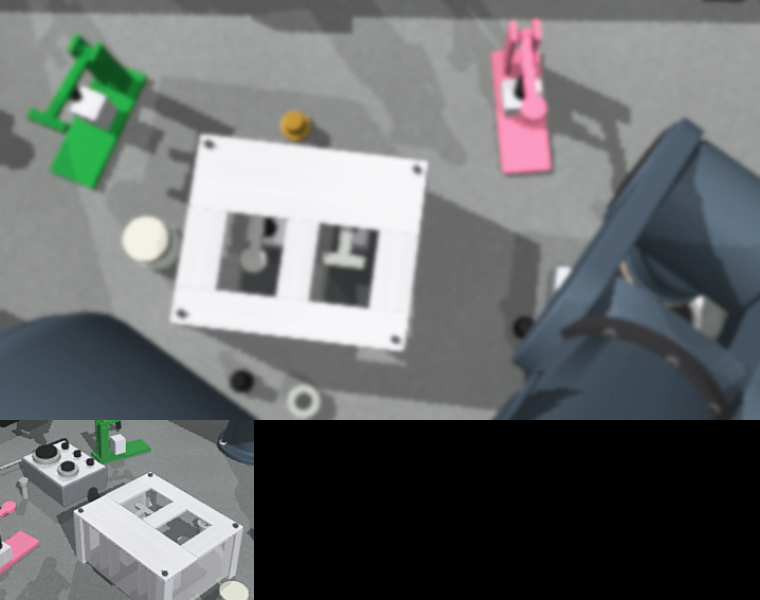

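The top view shows the clamp pad still low, now at about (254,259) in the crop, or (227,229) in the full image. The crossbar, jar, bush, caps and collar are in place, and the tool is free of contact. Handing in.

```bash
python3 -c "
from station import manip
print(manip.sign_off())"
```

```text
the job is handed in; nothing more can be done
None
```

I pressed the clamp lever (the round pad in the left window) down to its stop, came out, pressed the start button all the way in and let it go. I then handed the job in with the tool clear of everything, at about 9 s. No verdict was reported.

- **Clamp lever:** the force rose to 15 N with the fingertips at z = 89.4 mm, where the pad face should be about 89 mm at its stop. Afterwards the wrist and top views put the pad at about 90 mm high; their x positions for it differed by about 5 mm.
- **Start button:** the force reached about 20 N at z = 72.3 mm. On release it fell from 3.4 N to about 1 N by 78.3 mm, as a spring would. I took this as fully in; my camera estimate of the button top, 74.5 mm, was about 4 mm low.
- **Guard:** I saw no sign of contact with the guard. The fingers' clearance was judged from the wrist picture, and the force reading only shows the total.
- **Everything else:** the crossbar lever, jar, bush, collar and both caps looked unmoved in the last top and scene views. The arm hid the control-box area from above, so the buttons, gauge pin and screwdriver could be checked only in the small scene crop.

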